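# Slide a specimen carrier under the stage clip

## Task

Load the specimen carrier (the flat dark plate with the round window) on the small aluminium stage: with one fingertip hold down the thumb plate of the spring clip so that its nose lifts, and meanwhile with the other fingertip push the carrier along between the rails, beneath the nose, until it is fully home against the end stop; then let the clip up so that its nose rests on the carrier, and take the fingers clear. Only press and push: do not pinch or lift the carrier, and leave the lenses, bottle, dish, box and tweezers round the stage where they stand.

Things in the scene. Friction and masses are not known exactly. Their poses are not given: they have to be found in the camera images.
- stage: Fixed aluminium stage on four pillars, origin on the table. Its x is the push direction (away from the robot), y left, z up. In its frame: flat top at z = 44 mm, x -74 to 52, y -30 to 38. Two rails 5 mm high guide the carrier, inner faces at y = +-21 mm, from x = -54 to +42 (left) and +22 (right), flared mouths behind them. The spring clip stands outside the right rail.
- end_stop (a point): Foot of the end stop's face, on the middle line of the track: x = 40 mm in the stage's frame. The stop is 7 mm high.
- seat (a point): Where the carrier's origin lies when it is fully home: x = 10, y = 0, z = 44 mm in the stage's frame.
- pivot (a point): Middle of the clip's pivot pin, which lies along the stage's y: x = -6, y = -43, z = 46 mm in the stage's frame. Fixed cheeks 28 mm apart stand beside the pin, 7 mm to either side of it along x, up to 51 mm high. The clip is a steel rocker: thumb plate towards the robot, nose away from it.
- carrier: Loose dark metal plate 60 (x) x 40 (y) x 8 (z) mm with a 22 mm round window, 55 to 115 g; origin at the centre of its underside, axes along the stage's. It starts on the stage top between the rails (1 mm play a side), its front edge 18 to 32 mm short of the end stop and 4 to 18 mm short of the nose.
- clip_lever (a joint): Clip angle, rad. 0 at rest: thumb plate rises 0.20 rad to the rear, nose 3 mm over the stage top, its steep rear face blocks the carrier. Grows as the thumb plate goes down: 0.12 with the nose resting on the carrier; 0.20 with the thumb plate level, 3.5 mm over the stage top, nose some 2 mm clear of the carrier; limit 0.27. Spring 0.084 N m + 0.7 N m/rad: level takes 4.5 N pressed 50 mm from the pivot.
- thumb_plate (a point): Point on top of the clip's thumb plate, on its middle line, 50 mm behind the pivot; moves with the clip. The plate is 24 mm wide (y -55 to -31 mm in the stage's frame) and may be pressed from 15 to 70 mm behind the pivot; it goes down beside the stage's edge with nothing beneath it.
- nose (a point): Lower rear edge of the clip's nose bar; moves with the clip. The bar, 12 mm along x and 6 mm thick, crosses the right rail's line at x 25 to 38 mm and ends at y = -12 mm in the stage's frame, over the right front corner of the loaded carrier.
- objective_60x: objective lens, white barrel with a conical top, 31 mm across, 58 mm tall, standing left of the stage; origin at the centre of its underside; not part of the job
- objective_20x: objective lens, white barrel with a conical top, 28 mm across, 52 mm tall, standing left of the stage; origin at the centre of its underside; not part of the job
- oil_bottle: small white bottle with black cap, 26 mm across, 67 mm tall, standing right of the stage; origin at the centre of its underside; not part of the job
- tweezers: steel tweezers, 120 mm long, 11 mm wide, 9 mm high, lying right of the stage; origin at the centre of its underside; not part of the job
- dish_a: clear round dish, 38 mm across, 11 mm tall, standing between the robot and the stage; origin at the centre of its underside; not part of the job
- coverslip_box: flat square box, 61 x 61 x 17 mm, lying beyond the stage; origin at the centre of its underside; not part of the job
Mind the look-alikes: they are no part of the job. What is shaped like the carrier but pink is not meant.

How it is judged:
On the way, in this order (a step that is already met when the one before it is completed fails the run):
1. a fingertip holds the clip down, nose up, the carrier not yet beneath it (value of joint clip_lever above 0.145 rad and contact force between the fingers and clip_lever above 0.5 N and x of carrier in the frame of stage below -0.005 m), for 0.1 s.
2. with the clip still held down, the carrier has been pushed beneath the nose (value of joint clip_lever above 0.145 rad and contact force between the fingers and clip_lever above 0.5 N and x of carrier in the frame of stage above 0.002 m), for 0.1 s.
At the end, for the whole second after the job is handed in: The carrier lies flat between the rails, its front edge within 2 mm of the end stop, at rest, and the clip, let go, presses on it with its nose (more than 1 N) (x of carrier in the frame of stage between 0.008 and 0.0125 m and y of carrier in the frame of stage between -0.003 and 0.003 m and z of carrier in the frame of stage between 0.042 and 0.046 m and angle between the x axis of carrier and the x axis of stage, either way round below 0.06 rad and value of joint clip_lever between 0.1 and 0.165 rad and contact force between clip_lever and carrier above 1 N and linear speed of carrier below 0.01 m/s); the robot touches nothing.
It fails at once if the carrier was lifted or tipped (6 mm off the stage top, or 0.15 rad) (z of carrier in the frame of stage above 0.05 m or angle between carrier's own z axis and vertical above 0.15 rad).
It fails at once if one of the lenses, bottle, dish, box or tweezers was moved more than 15 mm (distance of any of objective_60x, objective_20x, oil_bottle, tweezers, dish_a, coverslip_box from where it was at the start of the episode above 0.015 m).
It also fails if it takes over 43 s, if anything falls off the work surface, if the arm or the gripper's body presses on something with over 40 N, if the wrist force passes 120 N, or if a joint passes its speed limit or range.

## Robot

A 6-joint arm with a two-finger parallel gripper is mounted at the origin on a cart in front of the work surface, level with it; the furniture and walls round the work are solid. World frame = base frame: x ahead of the robot, y to its left, z up, the work surface at z = 0. Lengths are in m, angles in rad, forces in N, time in s.
With the tool pointing down it reaches from about 0.375 to 0.925 m from the base axis. Payload 5.7 kg.
Tool frame: the origin (TCP) lies at the very end of the fingers, on their centre line; the grasp point (between the pads) lies 19 mm behind it (ctrl.hold_point_z is the distance from the TCP to the grasp point, in m); z points along the fingers, y is the line along which they close (so a half turn about z gives the same grasp; the last joint's range is limited). The gripper opens to 88 mm and grips with 3 to 60 N. Pads are 20 mm wide; open, the fingers measure 115 mm over their backs; the gripper's body (75 mm by 178 mm) begins 61 mm behind the grasp point.
Start: joints at [-1.243, 0.359, 1.51, -0, 1.272, -0.115], TCP at [0.257, -0.542, 0.223] pointing down, gripper open.
Joint ranges: [-2.97, 2.97], [-1.01, 2.36], [0.21, 2.38], [-0.96, 4.11], [0.2, 2.71], [-2.98, 2.98]. Speed limits (rad/s): [2.39, 2.39, 3.14, 3.14, 3.14, 3.14].

## Interface

Orientations are given as a rotation vector (axis times angle).
In Python, from rig import ctrl gives the robot as it stands.
- The arm moves only by the tool send_rows, never from a script. Its argument "rows" is a list of rows, each an object with "rotation": the turn, a rotation vector about the tool's x, y, z in degrees, a list of three; "linear": the shift along the tool's x, y, z in m, a list of three; "grip": the opening, from -1 (shut) to 1 (fully open). In form: [{"rotation": [rx, ry, rz], "linear": [dx, dy, dz], "grip": grip}, ...]. A call has 1 to 10 rows; each row shifts and turns the commanded pose from where the row before left it, along the tool's axes as they then stand; what a row does not reach is not made up. A row lasts 1/8 s, in which the tool goes at most 62.5 mm and 10.7 degrees, less where a joint would pass 70% of its speed; a pose out of reach is approached as far as the arm can. A call with a gripper value outside its range is refused whole. The fingers move at their own pace and stop on an object; "grip_force" is the grip in N (left out, the last holds). Time passes only in rows, so rows that do not move let the fingers close. It gives the time, the measured TCP pose, the force, the opening and the grip force at its end, in the units of the state.
- ctrl.observe(): the state, without advancing time (a new reading comes with each control period).
- ctrl.get_image(name): name is "scene" or "top" or "wrist"; returns the picture (420x560x3 uint8, red, green, blue); there is no depth.
- ctrl.get_calibration(name): a dict with "camera_matrix" (3x3 intrinsics, pixels), "D" ([k1, k2, p1, p2, k3] as OpenCV has them; the pictures are not rectified), "view" (4x4, takes a point from world to camera coordinates); the wrist camera has in their place "T_tool_cam" (4x4, takes a point from camera to tool coordinates, whose origin is the TCP and whose axes are the flange's). Camera axes: x right, y down, z forward; pixel columns grow to the right and rows downward; lengths in m; the calibration is good to about 2 mm. A picture is of the moment at which its call begins: read the wrist's pose just before it. get_calibration takes no time and is no camera call.
- ctrl.sign_off(): hands the job in; it is judged then, once.
The state is a dict: "time": time; "q": joint angles; "joint_vel": joint speeds; "effort": joint torques, N m; "tool_pos": TCP position; "orientation": TCP orientation; "force": force on the tool from outside, world axes, zero at the start; "moment": the same for the moment, N m; "grip_width": finger opening in m; "gripper_force": force on a finger pad.
Only numpy, scipy, OpenCV 4.12 (cv2) and the standard library are available. Lean on these libraries where they do the work, as an engineer would, in place of code of your own. Each camera call takes 0.05 s, during which the arm holds its last target. There are 200 camera calls.

## Working session

There is one attempt and no reset: what is moved stays moved. The work goes in short steps, Python scripts to look and compute and a tool call to move; the robot and the scene stay as the last step left them, time stands still between calls to the robot, and variables do not carry over. Pictures are saved under pics/ and viewed, at most 10 in all, crops included, and the job is handed in when it is done.

Besides the shell and the picture viewer there is one more tool, called after ">>>" as a command line: name --argument value ..., lists and objects as JSON in quotes. send_rows: Moves the arm, as the interface text tells. Its arguments: {"type":"object","properties":{"rows":{"type":"array"},"grip_force":{"type":"number"}},"required":["rows"]}

```bash
mkdir -p pics; ls
python3 - <<'E'
from rig import ctrl
import cv2
s=ctrl.observe();print(s)
for n in("top","scene"):
    cv2.imwrite(f"pics/{n}0.png",ctrl.get_image(n)[:,:,::-1]); c=ctrl.get_calibration(n);print(n,c)
print(ctrl.get_calibration("wrist"))
E
```

```text
pics
{'time': 0.0, 'q': array([-1.24309908e+00,  3.59485905e-01,  1.51146352e+00, -3.47170197e-05,
        1.27249640e+00, -1.15092742e-01]), 'joint_vel': array([0.00096457, 0.00063134, 0.0001943 , 0.00031482, 0.00076733,
       0.00026708]), 'effort': array([-4.14857686e-04, -5.15377986e+01, -2.70729160e+01,  6.72036270e-02,
        3.49080702e-02, -1.19898814e-04]), 'tool_pos': array([ 0.2568317 , -0.54146315,  0.22180914]), 'orientation': array([-3.06311503e+00, -6.89476587e-01,  3.60464612e-04]), 'force': array([-0.02405   , -0.79109628, -0.18187428]), 'moment': array([ 0.00828537, -0.00624023, -0.01704898]), 'gripper_force': 0.0, 'grip_width': 0.08752839839801359}
top {'camera_matrix': array([[477.31811882,   0.        , 291.07960184],
       [  0.        , 477.31811882, 207.53135387],
       [  0.        ,   0.        ,   1.        ]]), 'D': array([0.02912871, 0.        , 0.        , 0.        , 0.        ]), 'view': array([[-0.00138645, -0.99995746, -0.00911887, -0.29035575],
       [-0.99578234,  0.00221708, -0.09172031,  0.5171319 ],
       [ 0.09173662,  0.00895325, -0.9957
[... 598 characters left out ...]
-01],
       [ 0.00000000e+00,  0.00000000e+00,  0.00000000e+00,
         1.00000000e+00]])}
{'camera_matrix': array([[320.95307909,   0.        , 279.91075989],
       [  0.        , 320.95307909, 204.18930342],
       [  0.        ,   0.        ,   1.        ]]), 'D': array([-0.07349841,  0.        ,  0.        ,  0.        ,  0.        ]), 'T_tool_cam': array([[ 9.60866706e-04, -9.69928204e-01, -2.43389309e-01,
         6.50031602e-02],
       [ 9.99999527e-01,  9.68649705e-04,  8.77013971e-05,
        -2.70440188e-05],
       [ 1.50694924e-04, -2.43389278e-01,  9.69928676e-01,
        -1.62105012e-01],
       [ 0.00000000e+00,  0.00000000e+00,  0.00000000e+00,
         1.00000000e+00]])}
```

View pics/top0.png

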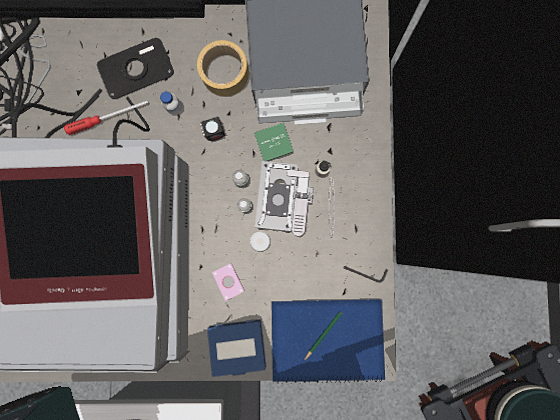

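View pics/scene0.png

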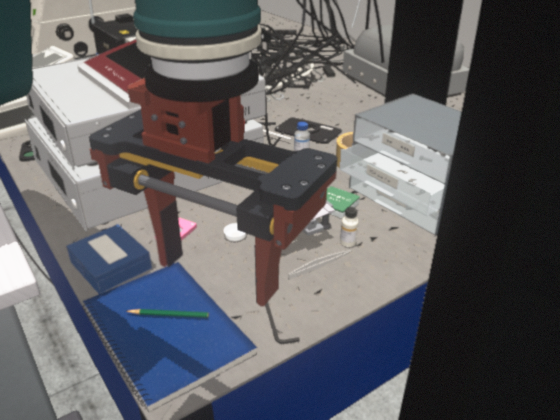

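The top view shows the stage around (280,197), the clip on its right at about (300,205), the bottle at (323,168), the dish at (260,241) and the lenses at (241,178) and (245,205). The arm hides the stage in the scene view. I'll enlarge a crop of the top view.

```bash
python3 - <<'E'
import cv2
im=cv2.imread("pics/top0.png")[145:255,220:350]
cv2.imwrite("pics/crop.png",cv2.resize(im,None,fx=5.4,fy=5.4,interpolation=cv2.INTER_CUBIC))
E
cat > h.py <<'E'
from rig import ctrl
import numpy as np,cv2
from scipy.spatial.transform import Rotation as R
def cam(n,s=None):
    c=ctrl.get_calibration(n)
    if n!="wrist": V=np.array(c["view"])
    else:
        T=np.eye(4);T[:3,:3]=R.from_rotvec(s["orientation"]).as_matrix();T[:3,3]=s["tool_pos"]
        V=np.linalg.inv(T@np.array(c["T_tool_cam"]))
    return np.array(c["camera_matrix"]),np.array(c["D"]),V
def back(uv,z,C):
    K,D,V=C;p=cv2.undistortPoints(np.array([[uv]],float),K,D)[0,0]
    d=V[:3,:3].T@np.array([p[0],p[1],1]);o=-V[:3,:3].T@V[:3,3]
    return o+d*(z-o[2])/d[2]
def proj(P,C):
    K,D,V=C;return cv2.projectPoints(np.array(P,float),cv2.Rodrigues(V[:3,:3])[0],V[:3,3],K,D)[0][:,0]
E
```

```text
(no output)
```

View pics/crop.png

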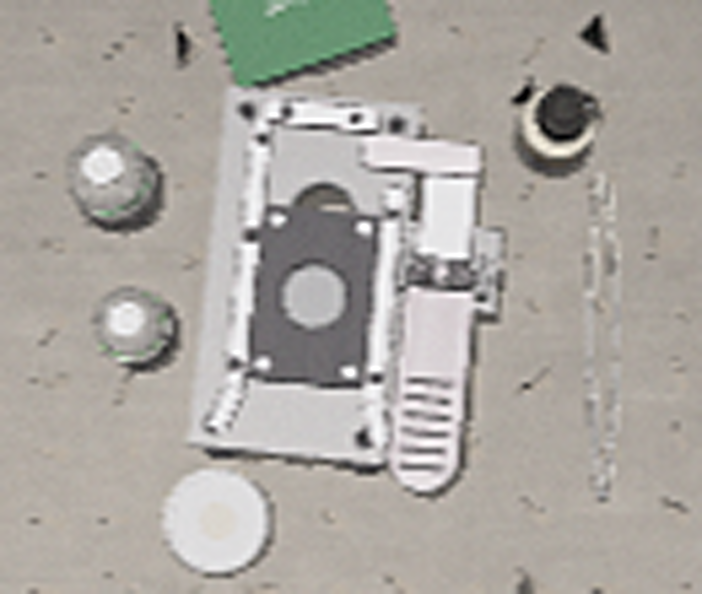

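The enlarged crop (5.4x, offset 220,145) shows these positions:
- **Stage top corners:** (235,90), (422,103), (383,462) and (192,440).
- **Carrier corners:** (268,205), (380,215), (365,385) and (252,378).
- **Thumb plate:** its end is at (425,490).
- **Nose bar:** it runs from (362,155) to (480,160).

Run:
```python
from h import *
C=cam("top")
f=lambda u,v,z:back((220+(u+.5)/5.4-.5,145+(v+.5)/5.4-.5),z,C)
obs=[f(*p,.044)[:2] for p in[(235,90),(422,103),(383,462),(192,440)]]+[f(480,145,.053)[:2],f(425,492,.058)[:2]]
mod=np.array([[52,38],[52,-30],[-74,-30],[-74,38]])/1e3
obs=np.array(obs);print(obs)
# rigid fit
a=mod;b=obs[:4];ac=a-a.mean(0);bc=b-b.mean(0)
th=np.arctan2((ac[:,0]*bc[:,1]-ac[:,1]*bc[:,0]).sum(),(ac*bc).sum())
Rm=np.array([[np.cos(th),-np.sin(th)],[np.sin(th),np.cos(th)]]);t=b.mean(0)-Rm@a.mean(0)
print("yaw",np.degrees(th),"t",t,"res mm",(b-(a@Rm.T+t))*1e3)
g=lambda p:Rm.T@(np.array(p)-t)
print("carrier",[np.round(g(f(*p,.052)[:2])*1e3,1) for p in[(268,205),(380,215),(365,385),(252,378)]])
print("nose,thumb end",np.round([g(o)*1e3 for o in obs[4:]],1))
for n,(u,v),z in[("dish",(217,522),.011),("bot",(562,112),.067),("o1",(102,165),.058),("o2",(125,318),.052),("tweez",(605,340),.005),("boxcorner",(240,85),.017)]: print(n,np.round(g(f(u,v,z)[:2])*1e3))
```

```text
[[ 0.6023113  -0.2388928 ]
 [ 0.59752553 -0.30413919]
 [ 0.47239459 -0.29038109]
 [ 0.48010238 -0.2245387 ]
 [ 0.58114241 -0.32403443]
 [ 0.46159499 -0.30472697]]
yaw -6.253319070895357 t [ 0.5485823  -0.26966231] res mm [[-2.10073613 -1.34031205]
 [ 0.52035658  1.00869648]
 [ 0.63972848  1.04231677]
 [ 0.94065106 -0.71070119]]
carrier [array([ 9.9, 19.9]), array([ 10.6, -18.8]), array([-48.3, -20.1]), array([-50. ,  18.7])]
nose,thumb end [[ 38.3 -50.5]
 [-82.7 -44.3]]
dish [-100.   28.]
bot [ 50. -77.]
o1 [17. 78.]
o2 [-34.  64.]
tweez [ -19. -103.]
boxcorner [57. 37.]
```

>>> send_rows --rows '[{"rotation":[0,0,0],"linear":[0.0392,-0.017,0.005],"grip":-0.33},{"rotation":[0,0,0],"linear":[0.0392,-0.017,0.005],"grip":-0.33},{"rotation":[0,0,0],"linear":[0.0392,-0.017,0.01],"grip":-0.33},{"rotation":[0,0,0],"linear":[0.0392,-0.017,0.01],"grip":-0.33},{"rotation":[0,0,0],"linear":[0.0392,-0.017,0.01],"grip":-0.33},{"rotation":[0,0,0],"linear":[0.0392,-0.017,0.01],"grip":-0.33},{"rotation":[0,0,0],"linear":[0.0392,-0.017,0.02],"grip":-0.33},{"rotation":[0,0,0],"linear":[0.0392,-0.017,0.02],"grip":-0.33}]'

```text
time: 1.1
tool_pos: [0.4829, -0.2837, 0.132]
orientation: [-3.065, -0.69, 0.0]
force: [-0.2, 0.4, 0.4]
grip_width: 0.0294
gripper_force: 0.0
```

>>> send_rows --rows '[{"rotation":[0,0,7.9],"linear":[0,0,0],"grip":-0.33},{"rotation":[0,0,7.9],"linear":[0,0,0],"grip":-0.33},{"rotation":[0,0,7.9],"linear":[0,0,0],"grip":-0.33},{"rotation":[0,0,7.9],"linear":[0,0,0],"grip":-0.33},{"rotation":[0,0,0],"linear":[0,0,0],"grip":-0.33},{"rotation":[0,0,0],"linear":[0,0,0],"grip":-0.33}]'

```text
time: 1.85
tool_pos: [0.482, -0.2847, 0.1325]
orientation: [-3.137, 0.167, 0.001]
force: [0.1, -0.5, -0.6]
grip_width: 0.0293
gripper_force: 0.0
```

Run:
```python
from h import *
s=ctrl.observe();np.save("s1.npy",s,allow_pickle=True)
im=ctrl.get_image("wrist")[:,:,::-1];cv2.imwrite("pics/w1raw.png",im)
cv2.imwrite("pics/w1.png",cv2.resize(im,(800,600),interpolation=cv2.INTER_CUBIC))
M=R.from_rotvec(s["orientation"]).as_matrix();print(s["time"],s["tool_pos"],M,s["grip_width"],s["force"])
```

```text
1.85 [ 0.48198237 -0.28472461  0.13245903] [[ 9.94379420e-01 -1.05874499e-01 -4.00156857e-04]
 [-1.05874344e-01 -9.94379439e-01  3.92080818e-04]
 [-4.39419112e-04 -3.47510752e-04 -9.99999843e-01]] 0.02933663686639624 [ 0.12955136 -0.4711941  -0.5514226 ]
```

View pics/w1.png

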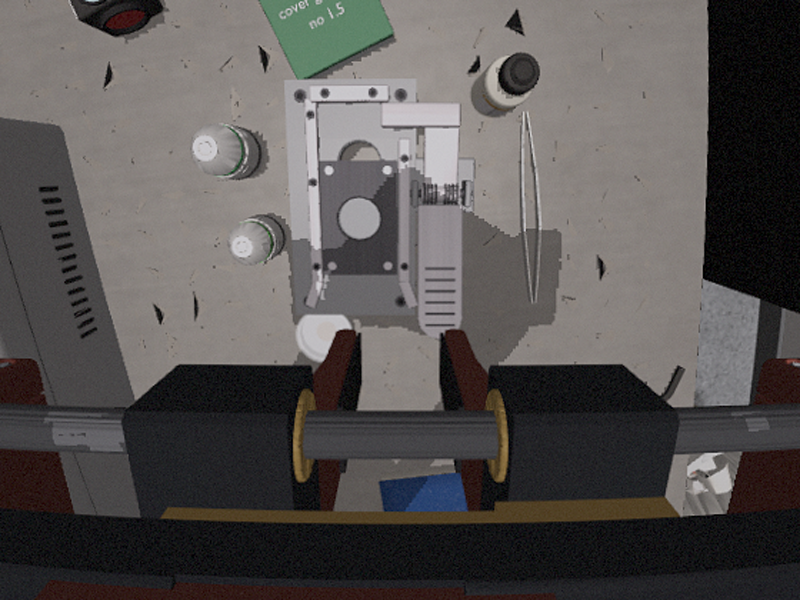

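The wrist view shows these positions:
- **Stage corners:** (285,80), (416,80), (415,317) and (292,315).
- **Carrier corners:** (320,161), (398,160), (396,275) and (322,275).
- **Thumb plate:** it spans columns 418–462 and ends at row 334.
- **Fingertips:** about (345,332) and (450,332).

Run:
```python
from h import *
s=np.load("s1.npy",allow_pickle=True).item();C=cam("wrist",s)
k=800/560
f=lambda u,v,z:back(((u+.5)/k-.5,(v+.5)/k-.5),z,C)[:2]
a=np.array([[52,38],[52,-30],[-74,-30],[-74,38]])/1e3
b=np.array([f(*p,.044) for p in[(285,80),(416,80),(415,317),(292,315)]])
ac=a-a.mean(0);bc=b-b.mean(0)
th=np.arctan2((ac[:,0]*bc[:,1]-ac[:,1]*bc[:,0]).sum(),(ac*bc).sum())
Rm=np.array([[np.cos(th),-np.sin(th)],[np.sin(th),np.cos(th)]]);t=b.mean(0)-Rm@a.mean(0)
print("yaw",np.degrees(th),"t",t,"res mm",np.round((b-(a@Rm.T+t))@Rm*1e3,1))
g=lambda p:np.round(Rm.T@(np.array(p)-t)*1e3,1)
print("carrier",[g(f(*p,.052)) for p in[(320,161),(398,160),(396,275),(322,275)]])
print("thumb",g(f(418,290,.056)),g(f(462,290,.056)),g(f(440,334,.058)),"nose",g(f(460,104,.053)),g(f(383,104,.053)))
print("tcp",g(s["tool_pos"][:2]),"tips seen",g(f(345,332,.1325)),g(f(450,332,.1325)))
K2=cam("top")
# cross-check: project this model stage to top crop
P=[[*(Rm@q+t),.044] for q in a];uv=proj(P,K2);print(np.round([((u-220+.5)*5.4,(v-145+.5)*5.4) for u,v in uv]))
```

```text
yaw -6.5910118597745875 t [ 0.54604957 -0.26988947] res mm [[ 0.1 -0.3]
 [ 0.3  0.3]
 [-0.4 -1.3]
 [ 0.   1.2]]
carrier [array([11.1, 19.2]), array([ 11.9, -20.8]), array([-48.3, -20.3]), array([-48.7,  19.8])]
thumb [-55.6 -32.2] [-55.3 -55.8] [-79.6 -44.6] nose [ 39.5 -51.5] [ 39.  -13.1]
tcp [-61.9 -22.1] tips seen [-53.1  -2. ] [-52.7 -41.2]
[[233.  91.]
 [427. 113.]
 [386. 472.]
 [190. 450.]]
```

>>> send_rows --rows '[{"rotation":[0,0,0.4],"linear":[-0.002,0,0.015],"grip":-0.33},{"rotation":[0,0,0],"linear":[0,0,0.025],"grip":-0.33},{"rotation":[0,0,0],"linear":[0,0,0.02],"grip":-0.33},{"rotation":[0,0,0],"linear":[0,0,0.006],"grip":-0.33},{"rotation":[0,0,0],"linear":[0,0,0],"grip":-0.33}]'

```text
time: 2.52
tool_pos: [0.4797, -0.2844, 0.066]
orientation: [-3.136, 0.181, 0.002]
force: [0.6, 0.1, -0.4]
grip_width: 0.0292
gripper_force: 0.0
```

>>> send_rows --rows '[{"rotation":[0,0,0],"linear":[0,0,0.006],"grip":-0.33},{"rotation":[0,0,0],"linear":[0,0,0.006],"grip":-0.33},{"rotation":[0,0,0],"linear":[0,0,0.005],"grip":-0.33},{"rotation":[0,0,0],"linear":[0,0,0.002],"grip":-0.33},{"rotation":[0,0,0],"linear":[0,0,0],"grip":-0.33},{"rotation":[0,0,0],"linear":[0,0,0],"grip":-0.33}]'

```text
time: 3.28
tool_pos: [0.4801, -0.2848, 0.0478]
orientation: [3.136, -0.182, 0.0]
force: [-2.6, -0.7, 4.1]
grip_width: 0.0295
gripper_force: 1.9
```

Run:
```python
from h import *
s=ctrl.observe();print(s["tool_pos"],s["force"],s["moment"])
im=ctrl.get_image("wrist")[:,:,::-1]
cv2.imwrite("pics/w2.png",cv2.resize(im[20:300,130:410],(600,600),interpolation=cv2.INTER_CUBIC))
```

```text
[ 0.48013305 -0.28479622  0.04784492] [-2.61728948 -0.74047225  4.07421845] [-0.26067746  0.43176958 -0.02857863]
```

View pics/w2.png

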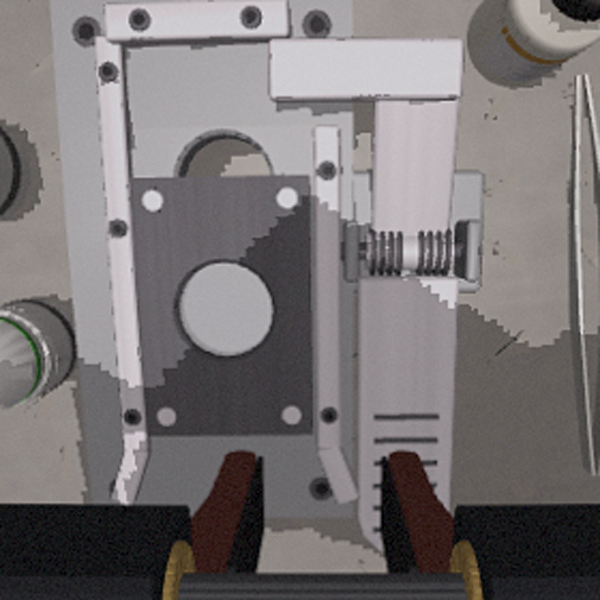

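The wrist view shows the thumb plate level and pressed with 4 N. The left fingertip sits between the rails, with its front at row 452 and the carrier's rear edge at row 435. Next I push.

>>> send_rows --rows '[{"rotation":[0,0,0],"linear":[0.003,0,0.0003],"grip":-0.33},{"rotation":[0,0,0],"linear":[0.003,0,0],"grip":-0.33},{"rotation":[0,0,0],"linear":[0.003,0,0],"grip":-0.33},{"rotation":[0,0,0],"linear":[0.003,0,0],"grip":-0.33},{"rotation":[0,0,0],"linear":[0.003,0,0],"grip":-0.33},{"rotation":[0,0,0],"linear":[0,0,0],"grip":-0.33}]'

```text
time: 4.08
tool_pos: [0.495, -0.286, 0.0473]
orientation: [-3.136, 0.181, 0.001]
force: [-3.8, 0.2, 4.6]
grip_width: 0.0292
gripper_force: 2.9
```

Run:
```python
from h import *
s=ctrl.observe();print(s["tool_pos"],s["force"],s["moment"])
im=ctrl.get_image("wrist")[:,:,::-1]
cv2.imwrite("pics/w3.png",cv2.resize(im[20:300,130:410],(600,600),interpolation=cv2.INTER_CUBIC))
```

```text
[ 0.49498685 -0.28595541  0.04731268] [-3.7824391   0.23489     4.64829649] [ 0.06956224  0.60628007 -0.0245069 ]
```

View pics/w3.png

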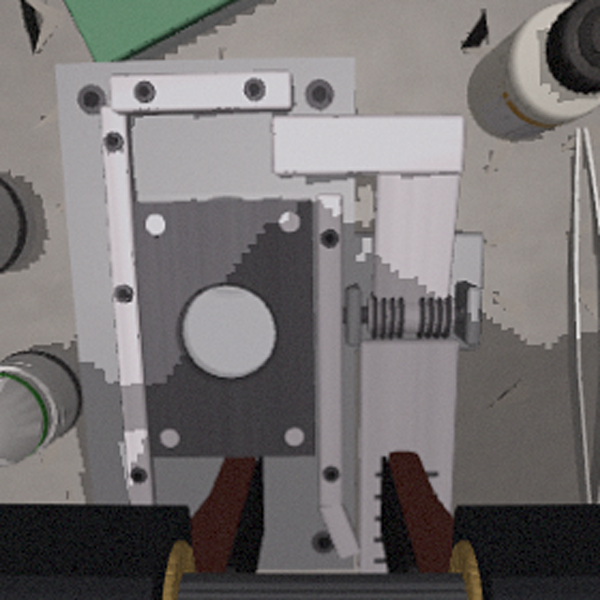

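The carrier is in contact, straight, and just short of the raised nose: its front edge is at row 200 and the nose's rear edge at row 173. I keep pushing.

>>> send_rows --rows '[{"rotation":[0,0,0],"linear":[0.003,0,0],"grip":-0.33},{"rotation":[0,0,0],"linear":[0.003,0,0],"grip":-0.33},{"rotation":[0,0,0],"linear":[0.003,0,0],"grip":-0.33},{"rotation":[0,0,0],"linear":[0.003,0,0],"grip":-0.33},{"rotation":[0,0,0],"linear":[0.003,0,0],"grip":-0.33},{"rotation":[0,0,0],"linear":[0,0,0],"grip":-0.33}]'

```text
time: 4.88
tool_pos: [0.5093, -0.2876, 0.0475]
orientation: [-3.136, 0.181, 0.003]
force: [-5.5, 0.9, 8.5]
grip_width: 0.0297
gripper_force: 4.4
```

>>> send_rows --rows '[{"rotation":[0,0,0],"linear":[0.0015,0,0],"grip":-0.33},{"rotation":[0,0,0],"linear":[0.001,0,0],"grip":-0.33},{"rotation":[0,0,0],"linear":[0,0,0],"grip":-0.33}]'

```text
time: 5.25
tool_pos: [0.5114, -0.2878, 0.0475]
orientation: [-3.135, 0.181, 0.004]
force: [-6.3, 0.3, 9.7]
grip_width: 0.0295
gripper_force: 4.8
```

Run:
```python
from h import *
s=ctrl.observe();print(s["tool_pos"],s["force"],s["moment"])
im=ctrl.get_image("wrist")[:,:,::-1]
cv2.imwrite("pics/w4.png",cv2.resize(im[40:320,130:410],(600,600),interpolation=cv2.INTER_CUBIC))
```

```text
[ 0.51139581 -0.28779945  0.04749301] [-6.34344108  0.32140508  9.65396381] [-0.02127844  1.15833463 -0.13208766]
```

View pics/w4.png

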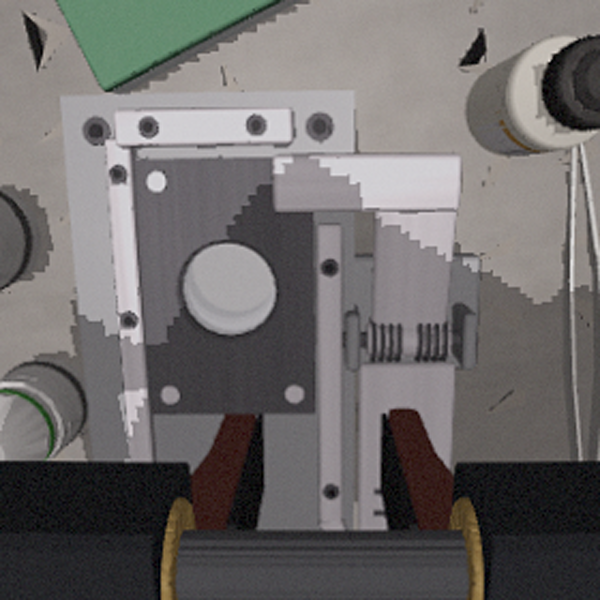

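The carrier is under the nose. Its front edge is at row 157 and the stop's foot at row 145, so about 3 mm remain. I push gently until the force rises.

>>> send_rows --rows '[{"rotation":[0,0,0],"linear":[0.001,0,0],"grip":-0.33},{"rotation":[0,0,0],"linear":[0.001,0,0],"grip":-0.33},{"rotation":[0,0,0],"linear":[0,0,0],"grip":-0.33}]'

```text
time: 5.68
tool_pos: [0.5133, -0.2881, 0.0475]
orientation: [-3.135, 0.181, 0.004]
force: [-6.8, 1.3, 9.5]
grip_width: 0.0293
gripper_force: 5.1
```

>>> send_rows --rows '[{"rotation":[0,0,0],"linear":[0.0008,0,0],"grip":-0.33},{"rotation":[0,0,0],"linear":[0,0,0],"grip":-0.33}]'

```text
time: 5.92
tool_pos: [0.5139, -0.2881, 0.0476]
orientation: [-3.135, 0.181, 0.004]
force: [-7.2, 0.4, 10.4]
grip_width: 0.0296
gripper_force: 5.2
```

>>> send_rows --rows '[{"rotation":[0,0,0],"linear":[0.0008,0,0],"grip":-0.33},{"rotation":[0,0,0],"linear":[0,0,0],"grip":-0.33}]'

```text
time: 6.18
tool_pos: [0.5143, -0.2881, 0.0475]
orientation: [-3.135, 0.181, 0.005]
force: [-7.9, 0.2, 10.7]
grip_width: 0.0293
gripper_force: 6.1
```

>>> send_rows --rows '[{"rotation":[0,0,0],"linear":[0.0008,0,0],"grip":-0.33},{"rotation":[0,0,0],"linear":[0,0,0],"grip":-0.33}]'

```text
time: 6.42
tool_pos: [0.5144, -0.2882, 0.0475]
orientation: [-3.135, 0.18, 0.008]
force: [-10.8, -1.0, 13.1]
grip_width: 0.0291
gripper_force: 6.8
```

The motion has stalled with the force rising, at the expected home position. I push 1 mm more, then back off 3 mm and lift.

>>> send_rows --rows '[{"rotation":[0,0,0],"linear":[0.001,0,0],"grip":-0.33},{"rotation":[0,0,0],"linear":[0,0,0],"grip":-0.33}]'

```text
time: 6.68
tool_pos: [0.5145, -0.2881, 0.0474]
orientation: [-3.135, 0.18, 0.01]
force: [-12.8, 0.6, 15.6]
grip_width: 0.0295
gripper_force: 8.5
```

Run:
```python
from h import *
s=ctrl.observe();print(s["tool_pos"],s["force"],s["moment"])
im=ctrl.get_image("wrist")[:,:,::-1]
cv2.imwrite("pics/w5.png",cv2.resize(im[40:320,130:410],(600,600),interpolation=cv2.INTER_CUBIC))
```

```text
[ 0.51445621 -0.28811604  0.04744824] [-12.75982607   0.6186437   15.55311453] [-0.2068205   2.29159474 -0.01051027]
```

View pics/w5.png

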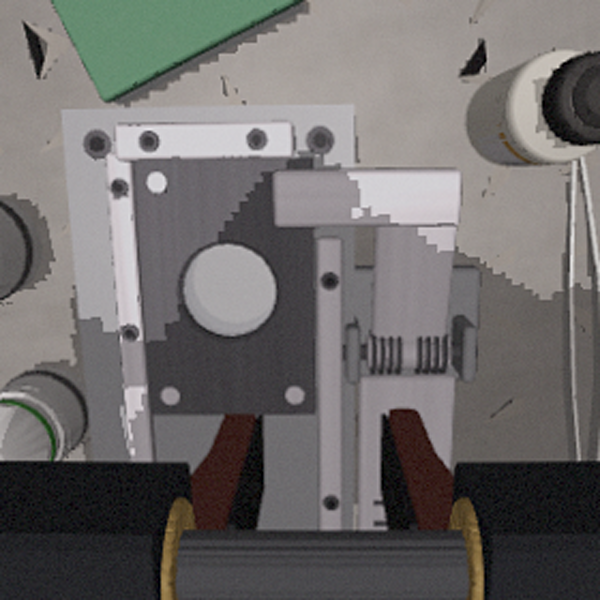

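The carrier's front edge is now against the stop (row 158). I back off with the clip still held, then lift.

>>> send_rows --rows '[{"rotation":[0,0,0],"linear":[-0.002,0,0],"grip":-0.33},{"rotation":[0,0,0],"linear":[-0.002,0,0],"grip":-0.33},{"rotation":[0,0,0],"linear":[-0.002,0,0],"grip":-0.33},{"rotation":[0,0,0],"linear":[0,0,-0.001],"grip":-0.33},{"rotation":[0,0,0],"linear":[0,0,-0.002],"grip":-0.33},{"rotation":[0,0,0],"linear":[0,0,-0.003],"grip":-0.33},{"rotation":[0,0,0],"linear":[-0.002,0,-0.006],"grip":-0.33},{"rotation":[0,0,0],"linear":[-0.005,0,-0.02],"grip":-0.33},{"rotation":[0,0,0],"linear":[-0.01,0,-0.03],"grip":-0.33},{"rotation":[0,0,0],"linear":[0,0,0],"grip":-0.33}]'

```text
time: 7.98
tool_pos: [0.4958, -0.2874, 0.1124]
orientation: [3.134, -0.182, 0.006]
force: [0.8, -0.8, -0.2]
grip_width: 0.0292
gripper_force: 0.0
```

Run:
```python
from h import *
s=ctrl.observe();print(s["time"],s["tool_pos"],s["force"])
im=ctrl.get_image("wrist")[:,:,::-1]
cv2.imwrite("pics/w6.png",cv2.resize(im[50:250,160:360],(600,600),interpolation=cv2.INTER_CUBIC))
```

```text
7.975 [ 0.49581972 -0.28743844  0.11242376] [ 0.79872706 -0.81887312 -0.1831565 ]
```

View pics/w6.png

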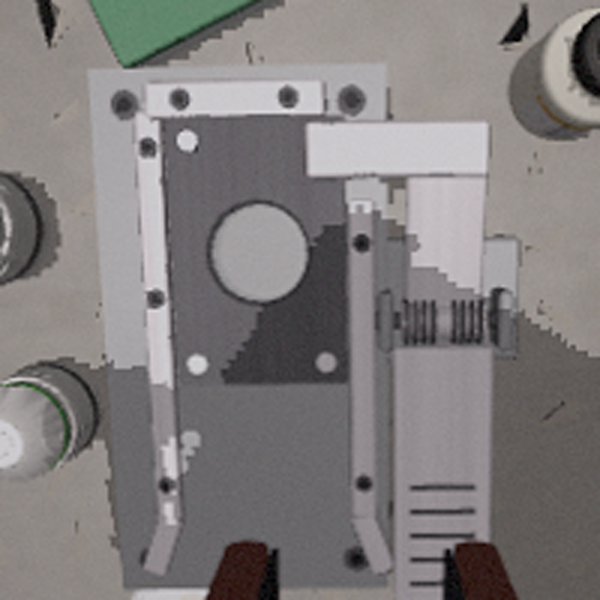

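The carrier is home against the stop (front edge at row 115), the nose rests on its corner, and the fingers are clear. I'm handing the job in.

```bash
python3 -c "
from rig import ctrl
print(ctrl.sign_off())"
```

```text
the job is handed in; nothing more can be done
None
```

The carrier was pushed home against the end stop, the clip's nose rests on it, the fingers are clear, and I handed the job in at about 8 s; the sign-off gave no verdict.

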